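# Clip the dressing rod in the grinder's stand and start up

### The arm

A 6-joint arm with a two-finger parallel gripper is mounted at the origin on the work surface. World frame = base frame: x ahead of the robot, y to its left, z up, the work surface at z = 0. Lengths are in m, angles in rad, forces in N, time in s.
With the tool pointing down it reaches from about 0.4 to 0.825 m from the base axis. Payload 7 kg.
Tool frame: the origin (TCP) lies at the very end of the fingers, on their centre line; the grasp point (between the pads) lies 19 mm behind it; z points along the fingers, y is the line along which they close (so a half turn about z gives the same grasp; the last joint's range is limited). The gripper opens to 88 mm and grips with 3 to 60 N. Pads are 19 mm wide; open, the fingers measure 130 mm over their backs; the gripper's body (78 mm by 193 mm) begins 47 mm behind the grasp point.
Start: joints at [1.542, 0.359, 0.012, 0, -1.224, -0.288], TCP at [0.21, 0.641, 0.227] pointing down, gripper open.
Joint ranges: [-3.07, 3.07], [-1.43, 2.12], [-1.02, 1.25], [-3.03, 1.67], [-3.05, -0], [-3.03, 3.03]. Speed limits (rad/s): [2.39, 2.39, 3.01, 3.14, 3.14, 3.14].

### API

Orientations are given as [roll, pitch, yaw] about the fixed x, y, z axes, in that order (R = Rz(yaw) Ry(pitch) Rx(roll)).
In Python, from station import * gives the robot as it stands.
- The arm moves only by the tool servo_tool, never from a script. Its argument "moves" is a list of rows, each an object of numbers: "jaw": the opening, from 0 (shut) to 1 (fully open); "dx", "dy", "dz": the shift along the world's x, y, z in m; "roll": the turn about the world's z in degrees. A call has exactly 10 rows; each row shifts and turns the commanded pose from where the row before left it; what a row does not reach is not made up. A row lasts 1/8 s, in which the tool goes at most 62.5 mm and 10.7 degrees, less where a joint would pass 70% of its speed; a pose out of reach is approached as far as the arm can. A call with a gripper value outside its range is refused whole. The fingers move at their own pace and stop on an object; "newtons" is the grip in N (left out, the last holds). Time passes only in rows, so rows that do not move let the fingers close, or fill a call up. It gives the time, the measured TCP pose, the force, the opening and the grip force at its end, in the units of the state.
- get_state(): the state, without advancing time (a new reading comes with each control period).
- grab_frame(name): name is "scene" or "top" or "wrist"; returns (picture, depth): 400x640x3 uint8, red, green, blue; 400x640 float32, m along the optical axis (not along the pixel's ray), 0 where there is no reading.
- calibration(name): a dict with "intrinsics" (3x3 intrinsics, pixels), "R" (3x3) and "t" (3): a world point X has camera coordinates R X + t. Camera axes: x right, y down, z forward; pixel columns grow to the right and rows downward; lengths in m; the calibration is good to about 2 mm. A picture is of the moment at which its call begins: read the wrist's pose just before it. calibration takes no time and is no camera call; for the wrist camera it gives the pose at the moment of the call.
- job_done(): hands the job in; it is judged then, once.
The state is a dict: "t": time; "q": joint angles; "qd": joint speeds; "joint_efforts": joint torques, N m; "eef_pos": TCP position; "ee_rot": TCP orientation; "force": force on the tool from outside, world axes, zero at the start; "moment": the same for the moment, N m; "width": finger opening in m; "gripper_force": force on a finger pad.
Only numpy, scipy, OpenCV 4.12 (cv2) and the standard library are available. Lean on these libraries where they do the work, as an engineer would, in place of code of your own. Each camera call takes 0.05 s, during which the arm holds its last target. There are 200 camera calls.

### The job

Take the wheel-dressing rod (wooden handle, brass band) from the rod rest and push it down past the sprung orange jaw until it sits fully home in both forks of the dressing stand, tip towards the grinding wheel, brass band midway between the forks and the jaw shut again over it. Only then press the blue button (dust extractor) fully down and let it come up, and after that the green button (wheel start) fully down and let it come up. Never press the yellow or red button, and leave the other rods and everything else on the bench where they are.

Things in the scene. Friction and masses are not known exactly. Their poses are not given: they have to be found in the camera images.
- dresser: the dressing rod: dark steel, 14 mm diameter, with a pale wooden handle (28 mm diameter, 60 mm long), 212 mm over all, 0.13 to 0.25 kg. Origin on the axis at the middle of its 20 mm brass band: 72 mm from the tip, 80 mm from the handle's shoulder, 140 mm from the handle's end; x points to the tip. It lies level in one of the rest's three notches, axis 31 mm above the table
- dresser_tip (a point): centre of the dressing rod's bare tip (the end away from the handle), axes as the rod's
- rest: wooden rod rest, fixed: 4 mm base board and two cross bars 14 mm thick, centred at x = +-45 mm; each has three 16 mm notches 55 mm apart along y, floor 24 mm and ridges 33 mm above the table. Rods lie along its x, bands about midway between the bars, handles to -x. Origin on the table under the middle
- stand: green dressing stand, fixed, one piece with the grinder. The clip's rod axis runs along its y, 97 mm up. Two aluminium forks 10 mm thick at y = +-42 mm: slots 18 mm wide, floor 90 mm up; -x tine 114 mm high with flared lip to 137, +x tine 100 mm with lip to 111. Between the forks all is free above 50 mm, up to 26 mm either side of the axis. Origin on the table under the clip's middle, z up
- seat (a point): the point midway between the two forks where the middle of the dressing rod's brass band belongs, on the axis of a seated rod, 97 mm above the table; axes as the stand's (y towards the wheel)
- wheel (a point): centre of the grey grinding wheel beside the clip: 170 mm diameter, 24 mm thick, its axle along the stand's x, 178 mm towards +y from the clip and 125 mm above the table; a green motor (120 mm diameter, 200 mm long, from x = 25 mm) and a second like wheel (x = 250 mm) follow on the same axle towards the stand's +x
- jaw (a joint): the sprung orange jaw on the clip's +x side, hinged along the stand's y, 60 mm up: angle in rad, 0 shut (sprung), up to 0.45 open. Its two fingers, 10 mm wide at y = +-56 mm and 131 mm high, have sloping noses that overhang the slot above a seated rod and yield outward by about 0.1 rad when a rod is pushed down on them with 6 to 15 N
- nose (a point): the lower edge of the jaw's noses, midway between the two fingers, 108 mm above the table when shut
- panel: the grey switch box, fixed, 80 x 220 x 45 mm high, with four buttons in a row along its y at 50 mm spacing in any colour order; origin on the table under its middle
- blue (a joint): the blue push button (dust extractor on): press travel in m, 0 up, 0.006 fully down, about 5 N; it springs back
- blue_top (a point): centre of the top face of the blue button (28 mm across, on a 44 mm black round base) with the button up, 63 mm above the table; z is up
- green (a joint): the green push button (wheel start): press travel in m, 0 up, 0.006 fully down, about 5 N; it springs back
- green_top (a point): centre of the top face of the green button (28 mm across, on a 44 mm black round base) with the button up, 63 mm above the table; z is up
- yellow (a joint): the yellow push button (not to be pressed): press travel in m, 0 up, 0.006 fully down, about 5 N; it springs back
- yellow_top (a point): centre of the top face of the yellow button (28 mm across, on a 44 mm black round base) with the button up, 63 mm above the table; z is up
- red (a joint): the red push button (stop, not to be pressed): press travel in m, 0 up, 0.006 fully down, about 5 N; it springs back
- red_top (a point): centre of the top face of the red button (28 mm across, on a 44 mm black round base) with the button up, 63 mm above the table; z is up
- white_rod: bystander: white ceramic honing rod with a blue handle, the same shape as the dressing rod; it lies in another notch of the rest; origin on the axis 72 mm from the tip, x towards the tip
- file_rod: bystander: bright steel file rod with a red handle, the same shape as the dressing rod; it lies in another notch of the rest; origin on the axis 72 mm from the tip, x towards the tip
- tin: bystander: orange tin, 60 mm diameter, 75 mm high, origin at its underside's centre
- oil: bystander: amber oil bottle, 54 mm diameter, 170 mm high, origin at its underside's centre
- stone: bystander: brown-red whetstone 50 x 150 x 25 mm high, origin at its underside's centre
- knife: bystander: paring knife with a brown wooden handle, 140 mm long, 20 mm high, lying along its x; origin underneath between handle and blade
- mug: bystander: blue mug, 76 mm diameter, 85 mm high, origin at its underside's centre
There are look-alikes about, which are no part of the job. Leave any pink look-alike of the dresser alone.

How it is judged:
On the way, in this order (a step that is already met when the one before it is completed fails the run):
1. the dressing rod, over the clip, pushes the jaw open (x of dresser in the frame of stand between -0.02 and 0.02 m and y of dresser in the frame of stand between -0.03 and 0.03 m and z of dresser in the frame of stand between 0.098 and 0.135 m and value of joint jaw above 0.03 rad).
2. the rod sits home in the forks, tip to the wheel, with the jaw shut over it (x of dresser in the frame of stand between -0.005 and 0.005 m and y of dresser in the frame of stand between -0.012 and 0.012 m and z of dresser in the frame of stand between 0.092 and 0.1005 m and angle between the x axis of dresser and the y axis of stand, either way round below 0.06 rad and y of dresser_tip in the frame of stand above 0.04 m and value of joint jaw below 0.025 rad), for 0.2 s.
3. the blue button is pressed fully down, alone (value of joint blue above 0.0045 m and value of joint green below 0.002 m), for 0.04 s.
4. then the green button is pressed fully down, with the blue one up (value of joint green above 0.0045 m and value of joint blue below 0.002 m), for 0.04 s.
At the end, for the whole second after the job is handed in: The dressing rod rests in both forks: band middle within 5 mm of the clip's axis sideways, 12 mm along it and about 4 mm in height, within 0.06 rad of the clip's axis, tip on the wheel side, jaw shut to within 0.025 rad, rod still; all four buttons up; every bystander within 40 mm of where it was (all of step 2 and linear speed of dresser below 0.03 m/s and value of joint each of blue, green, yellow, red below 0.002 m and distance of each of white_rod, file_rod, tin, oil, stone, knife, mug from where it was at the start of the episode below 0.04 m); the robot touches nothing.
It fails at once if the blue or green button is pressed before the rod sits in the clip (value of joint any of blue, green above 0.003 m and distance between dresser and seat above 0.015 m).
It fails at once if the yellow or red button is pressed (value of joint any of yellow, red above 0.003 m).
It fails at once if a bystander is moved by more than 60 mm (distance of any of white_rod, file_rod, tin, oil, stone, knife, mug from where it was at the start of the episode above 0.06 m).
It also fails if it takes over 56 s, if anything falls off the work surface, if the arm or the gripper's body presses on something with over 40 N, if the wrist force passes 120 N, or if a joint passes its speed limit or range.

## Working session

There is one attempt and no reset: what is moved stays moved. The work goes in short steps, Python scripts to look and compute and a tool call to move; the robot and the scene stay as the last step left them, time stands still between calls to the robot, and variables do not carry over. Pictures are saved under pics/ and viewed, at most 10 in all, crops included, and the job is handed in when it is done.

Besides the shell and the picture viewer there is one more tool, called after "Emit:" as name(argument=value, ...) on one line, values as JSON. servo_tool: Moves the arm, as the interface text tells. Its arguments: {"type":"object","properties":{"moves":{"type":"array","items":{"type":"object","properties":{"jaw":{"type":"number"},"dx":{"type":"number"},"dy":{"type":"number"},"dz":{"type":"number"},"roll":{"type":"number"}}}},"newtons":{"type":"number"}},"required":["moves"]}

```bash
mkdir -p pics; cat > h.py <<'E'
from station import *
import numpy as np, cv2
def snap(n,tag):
    c=calibration(n); p,d=grab_frame(n); cv2.imwrite(f'pics/{tag}.png',p[...,::-1]); np.savez(f'pics/{tag}.npz',p=p,d=d,K=c['intrinsics'],R=c['R'],t=c['t'])
def pz(tag,u,v,z):
    f=np.load(f'pics/{tag}.npz');K,R,t=f['K'],f['R'],f['t']
    r=R.T@np.linalg.solve(K,[u,v,1.]); o=-R.T@t; return o+r*(z-o[2])/r[2]
def pd(tag,u,v):
    f=np.load(f'pics/{tag}.npz');K,R,t=f['K'],f['R'],f['t']
    return R.T@(np.linalg.solve(K,[u,v,1.])*f['d'][int(round(v)),int(round(u))]-t)
E
python3 - <<'E'
from h import *
snap('scene','s0');snap('top','t0')
print(get_state())
E
```

```text
{'t': 0.1, 'q': array([ 1.54211328e+00,  3.59287266e-01,  1.11397807e-02, -2.97692742e-04,
       -1.22409376e+00, -2.88101710e-01]), 'qd': array([-2.99768984e-04, -2.41997922e-03,  1.85377140e-03,  2.16727360e-03,
        5.71056059e-05,  4.39014463e-04]), 'joint_efforts': array([-1.43885976e-03, -5.84162807e+01,  2.93747270e+01,  7.01555640e+00,
        1.01020015e-02, -5.58214424e-05]), 'eef_pos': array([0.21016346, 0.64098441, 0.22573178]), 'ee_rot': array([ 3.14012777e+00, -1.42251824e-04, -3.16886012e-01]), 'force': array([-0.3725279 ,  0.5962308 , -1.02039869]), 'moment': array([ 0.03156704, -0.02495138, -0.03609159]), 'gripper_force': 0.0, 'width': 0.0876579906898003}
```

View pics/t0.png

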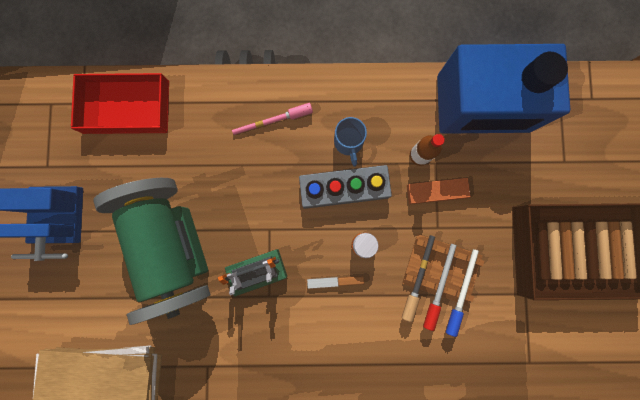

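View pics/s0.png

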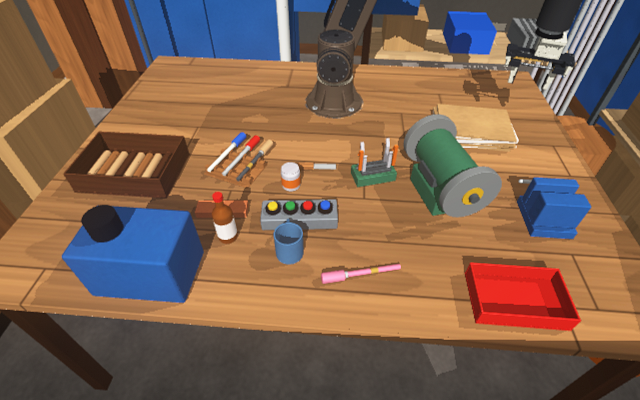

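Top view: candidates for the dresser are the dark rod with a wooden handle (425,265), the steel file rod (440,285), the white rod (462,290), the pink look-alike (272,120), and the wooden sticks in the box (575,250). I choose the dark rod at (425,265). The stand is at (253,272), and the buttons are blue (314,189), red (335,186), green (356,184) and yellow (376,181).

```bash
python3 - <<'E'
from h import *
p=cv2.imread('pics/t0.png')
a=cv2.resize(p[225:345,385:485],None,fx=4,fy=5*0.8,interpolation=cv2.INTER_CUBIC)
b=cv2.resize(p[235:315,205:305],None,fx=4,fy=4,interpolation=cv2.INTER_CUBIC)
c=np.zeros((480,800,3),np.uint8); c[:480,:400]=a; c[:320,400:]=b
cv2.imwrite('pics/c1.png',c)
print(calibration('top'))
for n,u,v in [('band',425,265),('tip',432,238),('hend',407,319),('blue',314,189),('red',335,186),('green',356,184),('yellow',376,181),('wheel',167,303),('table',330,330)]:
    print(n,pd('t0',u,v).round(4))
for n,u,v,z in [('band',425,265,.038),('blue',314,189,.063)]: print(n,pz('t0',u,v,z).round(4))
E
```

```text
{'intrinsics': array([[394.80139093,   0.        , 323.52795319],
       [  0.        , 394.80139093, 197.48742465],
       [  0.        ,   0.        ,   1.        ]]), 'R': array([[-8.95105663e-03, -9.99959443e-01, -9.95509345e-04],
       [-9.95237191e-01,  9.00541994e-03, -9.70661475e-02],
       [ 9.70711758e-02,  1.21923341e-04, -9.95277435e-01]]), 't': array([-0.0054573 ,  0.63688933,  0.94348942])}
band [ 0.4704 -0.2545  0.0369]
tip [ 0.535  -0.2727  0.0406]
hend [ 0.3453 -0.2058  0.0446]
blue [0.6538 0.0113 0.0671]
red [ 0.6601 -0.0387  0.0707]
green [ 0.6647 -0.0888  0.0683]
yellow [ 0.6717 -0.1368  0.0669]
wheel [0.4134 0.2995 0.2055]
table [ 0.3107 -0.0242 -0.0026]
band [ 0.4705 -0.2542  0.038 ]
blue [0.6543 0.0114 0.063 ]
```

View pics/c1.png

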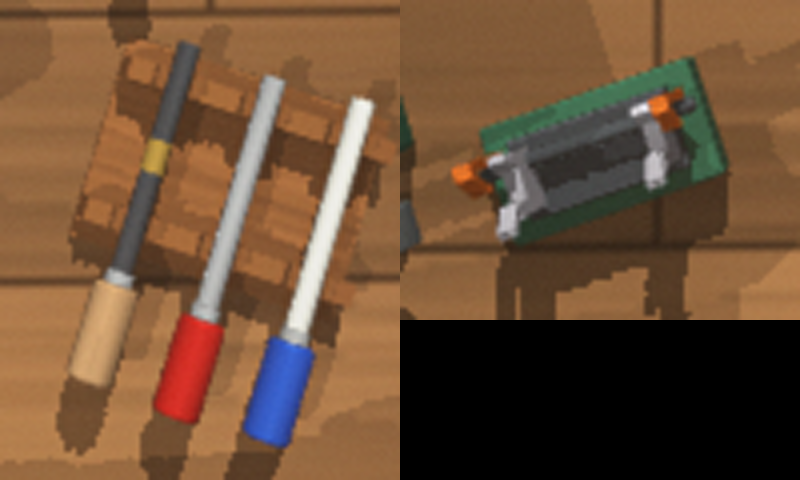

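The crop confirms the dark rod with the brass band, at crop (156,157), i.e. top (424,264). Its wooden handle points toward the robot. The orange noses are at crop (473,180) and (665,108).

```bash
python3 - <<'E'
from h import *
def q(n,u,v,z):
    r=pz('t0',u,v,z); print(n,r.round(4),'depth',pd('t0',u,v).round(4)); return r
b=q('band',424,264.25,.038);t=q('tip',432.5,236.5,.036);h=q('hend',407.5,320.5,.040)
d=t-h;print('rod yaw',np.degrees(np.arctan2(d[1],d[0])),'len',np.linalg.norm(d[:2]))
j1=q('jaw+y',223.25,280,.128);j2=q('jaw-y',271.25,262,.128)
f1=q('tine+y -x',232,290.5,.137);f2=q('tine-y -x',268.5,280,.137)
d=f1-f2;print('yaw',np.degrees(np.arctan2(d[1],d[0])),np.linalg.norm(d)); d=j1-j2;print(np.degrees(np.arctan2(d[1],d[0])),np.linalg.norm(d))
for n,u,v in [('blue',314.5,189),('red',335,186.3),('green',356,184),('yellow',376.5,181.3)]: q(n,u,v,.063)
s=get_state();c=calibration('wrist');print('cam',-c['R'].T@c['t'],c['R'],c['intrinsics'][0,0], s['eef_pos'])
E
```

```text
band [ 0.4723 -0.2519  0.038 ] depth [ 0.4723 -0.2518  0.0384]
tip [ 0.5386 -0.2753  0.036 ] depth [ 0.5386 -0.2744  0.0392]
hend [ 0.3409 -0.2078  0.04  ] depth [ 0.3417 -0.207   0.0437]
rod yaw -18.842781466163846 len 0.208936687590915
jaw+y [0.4488 0.2088 0.128 ] depth [0.449  0.2084 0.1296]
jaw-y [0.4866 0.1044 0.128 ] depth [0.4869 0.1038 0.1322]
tine+y -x [0.4274 0.1873 0.137 ] depth [0.4263 0.1892 0.1291]
tine-y -x [0.4489 0.109  0.137 ] depth [0.449  0.1089 0.1377]
yaw 105.36404664605642 0.08126889743710268
109.92559735387644 0.11102538986054065
blue [0.6543 0.0102 0.063 ] depth [0.6538 0.0101 0.0671]
red [ 0.6603 -0.0389  0.063 ] depth [ 0.6594 -0.0387  0.0706]
green [ 0.6654 -0.0892  0.063 ] depth [ 0.6647 -0.0888  0.0683]
yellow [ 0.6715 -0.1385  0.063 ] depth [ 0.671  -0.1379  0.0668]
cam [0.29184437 0.61537217 0.38382207] [[-0.31297122 -0.94976033  0.00208374]
 [-0.90221269  0.29798708  0.31179474]
 [-0.2967512   0.0957028  -0.9501472 ]] 324.55644695393136 [0.21016346 0.64098441 0.22573178]
```

Emit:
servo_tool(moves=[{"dz":0.05,"jaw":0.4},{"dz":0.05},{"dx":0.0245,"dy":-0.0486,"roll":-6},{"dx":0.0245,"dy":-0.0486,"roll":-6},{"dx":0.0245,"dy":-0.0486,"roll":-6},{"dx":0.0245,"dy":-0.0486,"roll":-6},{"dx":0.0245,"dy":-0.0486,"roll":-6},{"dx":0.0245,"dy":-0.0486,"roll":-6},{"dx":0.0245,"dy":-0.0486,"roll":-6},{"dx":0.0245,"dy":-0.0486,"roll":-6}], newtons=40)

```text
$.moves[0]: bad value
```

Emit:
servo_tool(moves=[{"dx":0.0245,"dy":-0.0486,"roll":-4},{"dx":0.0245,"dy":-0.0486},{"dz":-0.01},{"dz":-0.01},{},{},{},{},{},{}])

```text
$.moves[0]: bad value
```

```bash
python3 - <<'E'
from h import *
s=get_state();print(s['eef_pos'],s['ee_rot'],s['q'],s['width'])
snap('wrist','w1')
p=cv2.imread('pics/w1.png');cv2.imwrite('pics/w1b.png',cv2.resize(p,(800,500),interpolation=cv2.INTER_CUBIC))
E
```

```text
[0.21016346 0.64098441 0.22573178] [ 3.14012777e+00 -1.42251824e-04 -3.16886012e-01] [ 1.54211328e+00  3.59287266e-01  1.11397807e-02 -2.97692742e-04
 -1.22409376e+00 -2.88101710e-01] 0.0876579906898003
```

View pics/w1b.png

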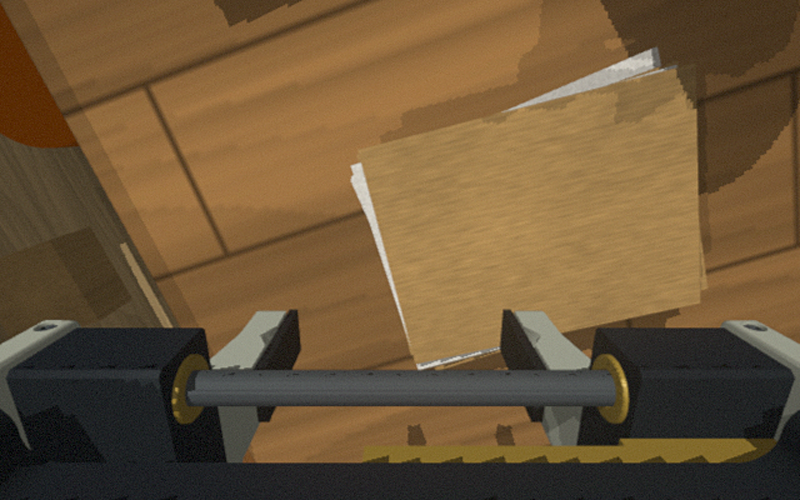

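The first view shows the fingers at the bottom, with the tips at about (300..500,310). The moves were refused, so the rows probably need every field.

Emit:
servo_tool(moves=[{"dx":0,"dy":0,"dz":0.05,"roll":0,"jaw":0.4},{"dx":0,"dy":0,"dz":0.05,"roll":0,"jaw":0.4},{"dx":0.0245,"dy":-0.0486,"dz":0,"roll":-6,"jaw":0.4},{"dx":0.0245,"dy":-0.0486,"dz":0,"roll":-6,"jaw":0.4},{"dx":0.0245,"dy":-0.0486,"dz":0,"roll":-6,"jaw":0.4},{"dx":0.0245,"dy":-0.0486,"dz":0,"roll":-6,"jaw":0.4},{"dx":0.0245,"dy":-0.0486,"dz":0,"roll":-6,"jaw":0.4},{"dx":0.0245,"dy":-0.0486,"dz":0,"roll":-6,"jaw":0.4},{"dx":0.0245,"dy":-0.0486,"dz":0,"roll":-6,"jaw":0.4},{"dx":0.0245,"dy":-0.0486,"dz":0,"roll":-6,"jaw":0.4}], newtons=40)

```text
t: 1.4
eef_pos: [0.4066, 0.2509, 0.3266]
ee_rot: [-3.141, 0.0, -1.158]
force: [1.4, -0.0, 0.2]
width: 0.035
gripper_force: 0.0
```

Emit:
servo_tool(moves=[{"dx":0.0245,"dy":-0.0486,"dz":0,"roll":-4,"jaw":0.4},{"dx":0.0245,"dy":-0.0486,"dz":0,"roll":0,"jaw":0.4},{"dx":0,"dy":0,"dz":-0.01,"roll":0,"jaw":0.4},{"dx":0,"dy":0,"dz":-0.01,"roll":0,"jaw":0.4},{"dx":0,"dy":0,"dz":0,"roll":0,"jaw":0.4},{"dx":0,"dy":0,"dz":0,"roll":0,"jaw":0.4},{"dx":0,"dy":0,"dz":0,"roll":0,"jaw":0.4},{"dx":0,"dy":0,"dz":0,"roll":0,"jaw":0.4},{"dx":0,"dy":0,"dz":0,"roll":0,"jaw":0.4},{"dx":0,"dy":0,"dz":0,"roll":0,"jaw":0.4}])

```text
t: 2.65
eef_pos: [0.4553, 0.1554, 0.3066]
ee_rot: [-3.141, 0.0, -1.224]
force: [0.0, -0.7, 0.1]
width: 0.0353
gripper_force: 0.0
```

```bash
python3 - <<'E'
from h import *
s=get_state();print(s['eef_pos'],s['ee_rot'],s['q'],s['width'])
snap('wrist','w2')
p=cv2.imread('pics/w2.png');cv2.imwrite('pics/w2b.png',cv2.resize(p[20:260,160:480],(800,600),interpolation=cv2.INTER_CUBIC))
E
```

```text
[0.45530292 0.15541133 0.30664575] [-3.14141996e+00  5.76882110e-05 -1.22434846e+00] [ 7.39016033e-01 -1.29671670e-02 -2.65124203e-01  1.31851790e-05
 -1.31845766e+00 -3.92571458e-01] 0.035262885819735086
```

View pics/w2b.png

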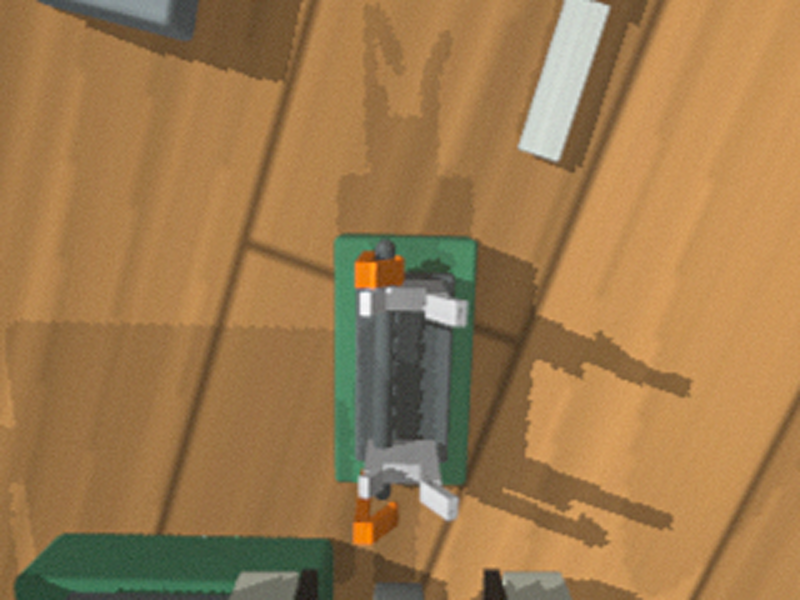

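The view shows the stand with the wheel at the bottom. Fork lips are at crop (447,312)/(438,500) on the tall side and (365,303)/(363,487) on the jaw side. The orange noses are at (380,270)/(372,525). A dark jaw bar runs along x≈370.

```bash
cat > st.py <<'E'
from h import *
def cloud(tag):
    f=np.load(f'pics/{tag}.npz');d=f['d'].astype(float);v,u=np.mgrid[:400,:640]
    P=np.linalg.solve(f['K'],np.stack([u,v,np.ones_like(u)]).reshape(3,-1).astype(float))*d.reshape(-1)
    W=(f['R'].T@(P-f['t'][:,None])).T; return W,f['p'].reshape(-1,3).astype(int),d.reshape(-1)>0
E
python3 - <<'E'
from st import *
W,C,ok=cloud('w2')
th=np.radians(110);c0=np.array([.455,.155])
L=(W[:,:2]-c0)@np.array([[np.cos(th-np.pi/2),-np.sin(th-np.pi/2)],[np.sin(th-np.pi/2),np.cos(th-np.pi/2)]])
near=ok&(abs(L[:,0])<.06)&(abs(L[:,1])<.08)
org=near&(C[:,0]>180)&(C[:,2]<70)&(W[:,2]>.1)
gry=near&(np.ptp(C,axis=1)<30)&(C.mean(1)>120)
def rep(n,m):
    if m.sum()>3: print(n,m.sum(),'x',np.percentile(L[m,0],[3,50,97]).round(4),'y',np.percentile(L[m,1],[3,50,97]).round(4),'z',np.percentile(W[m,2],[3,50,97]).round(4))
for s in (1,-1):
    h=s*L[:,1]>0
    rep('jaw%+d'%s,org&h); rep('tall%+d'%s,gry&h&(W[:,2]>.118)); rep('short%+d'%s,gry&h&(W[:,2]>.1)&(W[:,2]<.116)&(L[:,0]>0)); rep('floor%+d'%s,gry&h&(W[:,2]<.097)&(W[:,2]>.083))
g=near&(C[:,1]>C[:,0]+15)&(C[:,1]>C[:,2]+10)
rep('base',g)
# bar profile along x between forks
m=near&(abs(L[:,1])<.03)
for a in np.arange(-.05,.05,.005):
    k=m&(L[:,0]>=a)&(L[:,0]<a+.005)
    if k.sum(): print(round(a,3),np.percentile(W[k,2],[10,50,90]).round(3))
# top-down z-floor pixel measure
for n,u,v,z in [('fl-',405,297,.09),('fl+',403,465,.09),('sh-',365,303,.111),('sh+',363,487,.111),('ta-',447,312,.137),('ta+',438,500,.137)]:
    r=pz('w2',160+u/2.5,20+v/2.5,z)[:2]-c0; print(n,r@np.array([[np.cos(th-np.pi/2),-np.sin(th-np.pi/2)],[np.sin(th-np.pi/2),np.cos(th-np.pi/2)]]))
E
```

```text
jaw+1 70 x [0.0059 0.018  0.0224] y [0.0511 0.0555 0.0604] z [0.1105 0.1319 0.1332]
tall+1 138 x [-0.0226 -0.0164 -0.0101] y [0.0376 0.0419 0.0475] z [0.1195 0.1312 0.1371]
short+1 52 x [0.013  0.0175 0.0209] y [0.0368 0.0404 0.0467] z [0.1017 0.1101 0.112 ]
floor+1 148 x [-0.0147 -0.0012  0.0172] y [0.0368 0.0381 0.0457] z [0.0839 0.0897 0.096 ]
jaw-1 173 x [-0.0197  0.0109  0.0189] y [-0.0602 -0.0513 -0.0257] z [0.1306 0.1332 0.3941]
tall-1 1016 x [-0.0285 -0.0047  0.0322] y [-0.0446 -0.0293 -0.0104] z [0.1231 0.3891 0.3911]
short-1 51 x [0.0133 0.016  0.0183] y [-0.0468 -0.0428 -0.0376] z [0.107  0.1102 0.1124]
floor-1 143 x [-0.0093 -0.0014  0.0077] y [-0.0461 -0.0415 -0.0369] z [0.0886 0.0898 0.0911]
base 2020 x [-0.0356  0.0001  0.0367] y [-0.0654 -0.0182  0.0612] z [0.0339 0.0358 0.3956]
-0.05 [0.395 0.4   0.412]
-0.045 [0.395 0.4   0.411]
-0.04 [0.396 0.401 0.411]
-0.035 [0.322 0.4   0.411]
-0.03 [0.32  0.397 0.411]
-0.025 [0.321 0.397 0.411]
-0.02 [0.319 0.387 0.41 ]
-0.015 [0.049 0.402 0.412]
-0.01 [0.048 0.402 0.412]
-0.005 [0.049 0.402 0.412]
-0.0 [0.049 0.402 0.412]
0.005 [0.065 0.402 0.412]
0.01 [0.065 0.402 0.412]
0.015 [0.31  0.399 0.411]
0.02 [0.324 0.39  0.41 ]
0.025 [0.32  0.396 0.411]
0.03 [0.316 0.397 0.411]
0.035 [0.396 0.397 0.412]
0.04 [0.395 0.397 0.411]
0.045 [0.395 0.397 0.411]
fl- [-0.00138115 -0.04178475]
fl+ [-0.0002509   0.03870504]
sh- [ 0.01599964 -0.04169619]
sh+ [0.0183816  0.04244577]
ta- [-0.01785106 -0.04113649]
ta+ [-0.01510664  0.03921899]
```

```bash
python3 - <<'E'
from st import *
W,C,ok=cloud('w2'); ok&=W[:,2]<.2
for deg in (110,109):
    th=np.radians(deg);c0=np.array([.455,.155])
    L=(W[:,:2]-c0)@np.array([[np.cos(th-np.pi/2),-np.sin(th-np.pi/2)],[np.sin(th-np.pi/2),np.cos(th-np.pi/2)]])
    near=ok&(abs(L[:,0])<.06)&(abs(L[:,1])<.08)
    gry=near&(np.ptp(C,axis=1)<30)&(C.mean(1)>120)
    org=near&(C[:,0]>180)&(C[:,2]<70)&(W[:,2]>.1)
    def rep(n,m): print(n,m.sum(),'x',np.percentile(L[m,0],[3,50,97]).round(4),'y',np.percentile(L[m,1],[3,50,97]).round(4),'z',np.percentile(W[m,2],[3,50,97]).round(4))
    for s in (1,-1):
        h=s*L[:,1]>0
        rep('jaw%+d'%s,org&h&(W[:,2]>.126));rep('tall%+d'%s,gry&h&(W[:,2]>.118)); rep('tallhi%+d'%s,gry&h&(W[:,2]>.132)); rep('short%+d'%s,gry&h&(W[:,2]>.106)&(W[:,2]<.116)&(L[:,0]>0)); rep('floor%+d'%s,gry&h&(abs(W[:,2]-.09)<.002)&(abs(L[:,1])>.0365))
m=near&(abs(L[:,1])<.03)
for a in np.arange(-.05,.05,.005):
    k=m&(L[:,0]>=a)&(L[:,0]<a+.005)
    if k.sum(): print(round(a,3),np.percentile(W[k,2],[5,50,95]).round(3))
E
```

```text
jaw+1 65 x [0.0146 0.0181 0.0225] y [0.0514 0.0556 0.0604] z [0.1308 0.132  0.1333]
tall+1 134 x [-0.0226 -0.0163 -0.0101] y [0.0377 0.0421 0.0476] z [0.1195 0.1307 0.1368]
tallhi+1 62 x [-0.0227 -0.0193 -0.0162] y [0.0379 0.0425 0.0475] z [0.1329 0.1352 0.1369]
short+1 44 x [0.0154 0.0185 0.021 ] y [0.0369 0.041  0.0467] z [0.1072 0.1103 0.112 ]
floor+1 90 x [-0.0114 -0.0012  0.0149] y [0.0372 0.0399 0.0462] z [0.0882 0.0899 0.0912]
jaw-1 90 x [0.0109 0.0149 0.019 ] y [-0.0602 -0.0558 -0.0513] z [0.1305 0.1319 0.1333]
tall-1 149 x [-0.0243 -0.0183 -0.0117] y [-0.046  -0.0415 -0.0364] z [0.1184 0.1311 0.1368]
tallhi-1 70 x [-0.0252 -0.0212 -0.0183] y [-0.0458 -0.0416 -0.0365] z [0.1326 0.1353 0.1371]
short-1 51 x [0.0133 0.016  0.0183] y [-0.0468 -0.0428 -0.0376] z [0.107  0.1102 0.1124]
floor-1 141 x [-0.0093 -0.0014  0.0077] y [-0.0461 -0.0415 -0.0369] z [0.0887 0.0898 0.0911]
jaw+1 65 x [0.0136 0.017  0.0215] y [0.0517 0.0559 0.0607] z [0.1308 0.132  0.1333]
tall+1 134 x [-0.0233 -0.0171 -0.0108] y [0.0375 0.0418 0.0473] z [0.1195 0.1307 0.1368]
tallhi+1 62 x [-0.0234 -0.0201 -0.0
[... 518 characters left out ...]
0141 0.0167 0.019 ] y [-0.0466 -0.0425 -0.0373] z [0.107  0.1102 0.1124]
floor-1 141 x [-0.0086 -0.0006  0.0084] y [-0.0461 -0.0415 -0.0369] z [0.0887 0.0898 0.0911]
-0.05 [-0.001 -0.     0.001]
-0.045 [-0.001 -0.     0.001]
-0.04 [-0.     0.034  0.036]
-0.035 [0.035 0.036 0.037]
-0.03 [0.035 0.036 0.037]
-0.025 [0.046 0.048 0.049]
-0.02 [0.047 0.048 0.049]
-0.015 [0.047 0.048 0.049]
-0.01 [0.047 0.048 0.049]
-0.005 [0.047 0.048 0.049]
-0.0 [0.046 0.048 0.049]
0.005 [0.059 0.064 0.066]
0.01 [0.061 0.064 0.066]
0.015 [0.047 0.048 0.049]
0.02 [0.046 0.048 0.049]
0.025 [0.034 0.036 0.037]
0.03 [0.034 0.036 0.037]
0.035 [0.019 0.035 0.036]
0.04 [-0.002 -0.     0.001]
0.045 [-0.002 -0.     0.001]
```

Emit:
servo_tool(moves=[{"dx":0.001,"dy":-0.031,"dz":0,"roll":-10,"jaw":0.4},{"dx":0.001,"dy":-0.031,"dz":0,"roll":-10,"jaw":0.4},{"dx":0.001,"dy":-0.031,"dz":0,"roll":-10,"jaw":0.4},{"dx":0.001,"dy":-0.031,"dz":0,"roll":-10,"jaw":0.4},{"dx":0.001,"dy":-0.031,"dz":0,"roll":-10,"jaw":0.4},{"dx":0.001,"dy":-0.031,"dz":0,"roll":-10,"jaw":0.4},{"dx":0.001,"dy":-0.031,"dz":0,"roll":-10,"jaw":0.4},{"dx":0.001,"dy":-0.031,"dz":0,"roll":-10,"jaw":0.4},{"dx":0.001,"dy":-0.031,"dz":0,"roll":-10,"jaw":0.4},{"dx":0.001,"dy":-0.031,"dz":0,"roll":-10,"jaw":0.4}])

```text
t: 3.95
eef_pos: [0.4652, -0.1557, 0.3066]
ee_rot: [-3.142, 0.0, -2.976]
force: [0.6, -0.5, 0.0]
width: 0.0351
gripper_force: 0.0
```

Emit:
servo_tool(moves=[{"dx":0.002,"dy":-0.033,"dz":-0.02,"roll":-10,"jaw":0.4},{"dx":0.002,"dy":-0.033,"dz":-0.04,"roll":-10,"jaw":0.4},{"dx":0.002,"dy":-0.033,"dz":-0.04,"roll":-8.6,"jaw":0.4},{"dx":0,"dy":0,"dz":-0.026,"roll":0,"jaw":0.4},{"dx":0,"dy":0,"dz":0,"roll":0,"jaw":0.4},{"dx":0,"dy":0,"dz":0,"roll":0,"jaw":0.4},{"dx":0,"dy":0,"dz":0,"roll":0,"jaw":0.4},{"dx":0,"dy":0,"dz":0,"roll":0,"jaw":0.4},{"dx":0,"dy":0,"dz":0,"roll":0,"jaw":0.4},{"dx":0,"dy":0,"dz":0,"roll":0,"jaw":0.4}])

```text
t: 5.2
eef_pos: [0.4714, -0.2535, 0.1808]
ee_rot: [3.142, 0.0, 2.815]
force: [-0.3, -0.1, -0.1]
width: 0.0353
gripper_force: 0.0
```

```bash
python3 - <<'E'
from h import *
s=get_state();print(s['t'],s['eef_pos'],s['ee_rot'],s['q'],s['width'])
snap('wrist','w3')
p=cv2.imread('pics/w3.png');cv2.imwrite('pics/w3b.png',cv2.resize(p,(800,500),interpolation=cv2.INTER_CUBIC))
E
```

```text
5.2 [ 0.47137267 -0.25352046  0.18079742] [3.14150663e+00 3.93020799e-04 2.81451778e+00] [-1.26954962e-01  1.65223376e-01 -3.62284327e-01 -7.14812893e-06
 -1.04288635e+00 -1.77091262e+00] 0.03531490477230143
```

View pics/w3b.png

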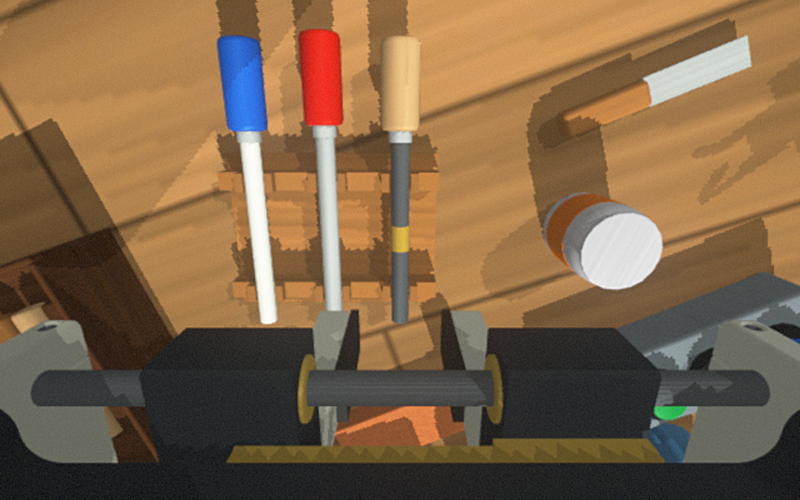

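The wrist view shows the dresser in line with the fingers: band at (401,239), shoulder at (401,132), tip at (400,320). The file and white rods are to its left.

```bash
python3 - <<'E'
from h import *
q=lambda u,v,z: pz('w3',u/1.25,v/1.25,z)
b=q(401,239,.036);b2=q(401,239,.031);t=q(399.5,319,.031);s=q(401.5,132,.031)
d=t-s;print(b,b2,t,s,np.degrees(np.arctan2(d[1],d[0])),np.linalg.norm(d),np.linalg.norm(t-b2),get_state()['eef_pos'],np.degrees(get_state()['ee_rot'][2])-180)
f=np.load('pics/w3.npz');p=f['p'];print([pd('w3',321,v).round(4) for v in (150,170,191,210,225)])
from st import *
W,C,ok=cloud('w3')
m=ok&(W[:,2]<.05)&(C[:,0]>150)&(C[:,0]-C[:,2]>80)&(C[:,1]>110)&(np.hypot(W[:,0]-.472,W[:,1]+.254)<.015)&(W[:,2]>.028);print(m.sum(),W[m].mean(0),W[m].min(0),W[m].max(0))
E
```

```text
[ 0.47181426 -0.25207618  0.036     ] [ 0.47313383 -0.25251242  0.031     ] [ 0.53871126 -0.27612747  0.031     ] [ 0.39707089 -0.22628227  0.031     ] -19.387674720456612 0.1501550481854016 0.06969986102303932 [ 0.47130608 -0.25359143  0.18068784] -18.747056753732153
[array([ 0.4343, -0.2391,  0.036 ]), array([ 0.4519, -0.2451,  0.0375]), array([ 0.4713, -0.2517,  0.0374]), array([ 0.4895, -0.2579,  0.0377]), array([ 0.5046, -0.263 ,  0.0373])]
237 [ 0.47147748 -0.25225887  0.03700056] [ 0.46113403 -0.26014979  0.03181513] [ 0.48312676 -0.24421061  0.03941954]
```

Emit:
servo_tool(moves=[{"dx":0.0005,"dy":0.0015,"dz":-0.04,"roll":-0.4,"jaw":0.4},{"dx":0,"dy":0,"dz":-0.04,"roll":0,"jaw":0.4},{"dx":0,"dy":0,"dz":-0.04,"roll":0,"jaw":0.4},{"dx":0,"dy":0,"dz":-0.03,"roll":0,"jaw":0.4},{"dx":0,"dy":0,"dz":-0.013,"roll":0,"jaw":0.4},{"dx":0,"dy":0,"dz":0,"roll":0,"jaw":0.4},{"dx":0,"dy":0,"dz":0,"roll":0,"jaw":0},{"dx":0,"dy":0,"dz":0,"roll":0,"jaw":0},{"dx":0,"dy":0,"dz":0,"roll":0,"jaw":0},{"dx":0,"dy":0,"dz":0,"roll":0,"jaw":0}], newtons=50)

```text
t: 6.5
eef_pos: [0.4722, -0.2528, 0.0185]
ee_rot: [-3.141, 0.001, 2.808]
force: [-1.3, -5.0, 4.2]
width: 0.0128
gripper_force: 50.0
```

Emit:
servo_tool(moves=[{"dx":0,"dy":0,"dz":0.02,"roll":0,"jaw":0},{"dx":0,"dy":0,"dz":0.05,"roll":0,"jaw":0},{"dx":0,"dy":0,"dz":0.06,"roll":0,"jaw":0},{"dx":0,"dy":0,"dz":0.06,"roll":0,"jaw":0},{"dx":0,"dy":0,"dz":0.05,"roll":0,"jaw":0},{"dx":-0.001,"dy":0.03,"dz":0,"roll":9.8,"jaw":0},{"dx":-0.001,"dy":0.03,"dz":0,"roll":10,"jaw":0},{"dx":-0.001,"dy":0.03,"dz":0,"roll":10,"jaw":0},{"dx":-0.001,"dy":0.03,"dz":0,"roll":10,"jaw":0},{"dx":-0.001,"dy":0.03,"dz":0,"roll":10,"jaw":0}])

```text
t: 7.75
eef_pos: [0.4662, -0.1009, 0.2574]
ee_rot: [3.141, 0.0, -2.601]
force: [0.8, -0.1, -1.8]
width: 0.0125
gripper_force: 50.0
```

Emit:
servo_tool(moves=[{"dx":-0.001,"dy":0.03,"dz":0,"roll":10,"jaw":0},{"dx":-0.001,"dy":0.03,"dz":0,"roll":10,"jaw":0},{"dx":-0.002,"dy":0.03,"dz":0,"roll":10,"jaw":0},{"dx":-0.002,"dy":0.03,"dz":0,"roll":10,"jaw":0},{"dx":-0.002,"dy":0.03,"dz":0,"roll":10,"jaw":0},{"dx":-0.002,"dy":0.03,"dz":0,"roll":10,"jaw":0},{"dx":-0.001,"dy":0.03,"dz":0,"roll":10,"jaw":0},{"dx":-0.001,"dy":0.03,"dz":0,"roll":8,"jaw":0},{"dx":0,"dy":0.0175,"dz":0,"roll":0,"jaw":0},{"dx":0,"dy":0,"dz":0,"roll":0,"jaw":0}])

```text
t: 9.0
eef_pos: [0.4545, 0.1562, 0.2573]
ee_rot: [3.141, 0.0, -1.247]
force: [-0.3, -0.3, -1.8]
width: 0.0125
gripper_force: 50.0
```

```bash
python3 - <<'E'
from h import *
s=get_state();print(s['t'],s['eef_pos'],np.degrees(s['ee_rot']),s['q'],s['width'],s['force'])
snap('wrist','w4')
p=cv2.imread('pics/w4.png');cv2.imwrite('pics/w4b.png',cv2.resize(p,(800,500),interpolation=cv2.INTER_CUBIC))
E
```

```text
9.0 [0.45446649 0.15618198 0.25727584] [ 1.79962631e+02  9.40697186e-03 -7.14208593e+01] [ 7.41219585e-01  1.27286324e-02 -3.51055610e-01 -4.43162850e-04
 -1.20754196e+00 -4.16794781e-01] 0.01247258265928109 [-0.25090476 -0.3320628  -1.79787795]
```

View pics/w4b.png

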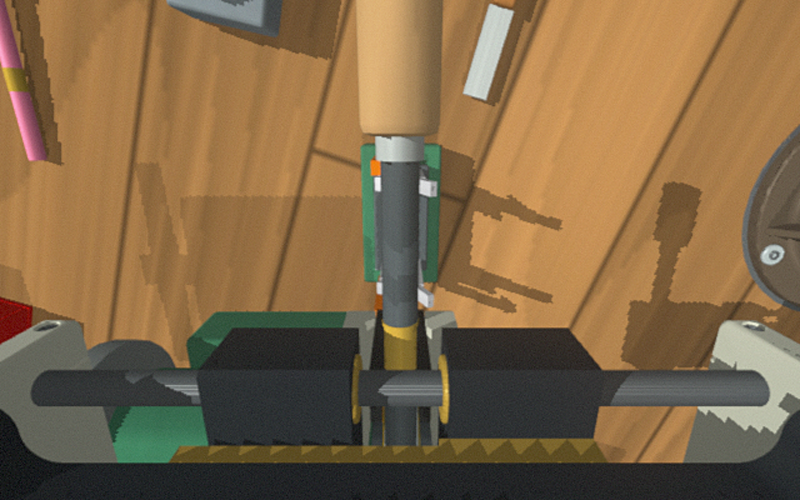

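The view shows the rod gripped at the band and straight. The handle shoulder is at about (400,136), and the stand is directly below.

```bash
python3 - <<'E'
from st import *
W,C,ok=cloud('w4')
th=np.radians(108.7-90);c0=np.array([.455,.155]);M=np.array([[np.cos(th),-np.sin(th)],[np.sin(th),np.cos(th)]])
L=np.c_[(W[:,:2]-c0)@M,W[:,2]]
n=ok&(abs(L[:,0])<.03)&(L[:,2]>.2)&(L[:,2]<.31)&(L[:,1]<-.02)
for a in np.arange(-.17,-.02,.01):
    k=n&(L[:,1]>=a)&(L[:,1]<a+.01)
    if k.sum()>5:
        top=L[k,2].max(); kk=k&(L[:,2]>np.percentile(L[k,2],60)); e=np.percentile(L[k,0],[2,98])
        print(round(a,3),k.sum(),'x edges',e.round(4),e.mean().round(4),'xtop',L[kk,0].mean().round(4),'ztop',np.percentile(L[k,2],95).round(4))
wood=n&(C[:,0]-C[:,2]>60)&(C[:,0]>170)&(L[:,1]<-.06)
print('shoulder y',np.percentile(L[wood,1],[50,99,99.9]))
print('tcp',(get_state()['eef_pos'][:2]-c0)@M)
E
```

```text
-0.12 1676 x edges [-0.0119  0.0137] 0.0009 xtop 0.0007 ztop 0.2832
-0.11 1997 x edges [-0.0117  0.0136] 0.001 xtop 0.0008 ztop 0.2833
-0.1 1862 x edges [-0.0118  0.0136] 0.0009 xtop 0.0009 ztop 0.2833
-0.09 1676 x edges [-0.0117  0.0136] 0.001 xtop 0.0008 ztop 0.2833
-0.08 907 x edges [-0.007   0.0091] 0.001 xtop 0.0009 ztop 0.2781
-0.07 733 x edges [-0.0055  0.0077] 0.0011 xtop 0.001 ztop 0.2766
-0.06 684 x edges [-0.0056  0.0078] 0.0011 xtop 0.0009 ztop 0.2766
-0.05 641 x edges [-0.0058  0.0076] 0.0009 xtop 0.0008 ztop 0.2767
-0.04 620 x edges [-0.0059  0.0078] 0.001 xtop 0.0009 ztop 0.2767
-0.03 563 x edges [-0.0054  0.0078] 0.0012 xtop 0.0012 ztop 0.2768
shoulder y [-0.1009976  -0.08127206 -0.06908631]
tcp [-0.00036121  0.00064833]
```

Emit:
servo_tool(moves=[{"dx":-0.0012,"dy":0.0006,"dz":-0.03,"roll":0,"jaw":0},{"dx":0,"dy":0,"dz":-0.04,"roll":0,"jaw":0},{"dx":0,"dy":0,"dz":-0.03,"roll":0,"jaw":0},{"dx":0,"dy":0,"dz":-0.015,"roll":0,"jaw":0},{"dx":0,"dy":0,"dz":-0.01,"roll":0,"jaw":0},{"dx":0,"dy":0,"dz":-0.006,"roll":0,"jaw":0},{"dx":0,"dy":0,"dz":-0.006,"roll":0,"jaw":0},{"dx":0,"dy":0,"dz":-0.006,"roll":0,"jaw":0},{"dx":0,"dy":0,"dz":-0.005,"roll":0,"jaw":0},{"dx":0,"dy":0,"dz":0,"roll":0,"jaw":0}])

```text
t: 10.3
eef_pos: [0.4532, 0.1557, 0.1092]
ee_rot: [3.141, -0.0, -1.245]
force: [-1.2, -0.9, -2.1]
width: 0.0128
gripper_force: 50.0
```

Emit:
servo_tool(moves=[{"dx":0,"dy":0,"dz":-0.004,"roll":0,"jaw":0},{"dx":0,"dy":0,"dz":-0.004,"roll":0,"jaw":0},{"dx":0,"dy":0,"dz":-0.004,"roll":0,"jaw":0},{"dx":0,"dy":0,"dz":-0.004,"roll":0,"jaw":0},{"dx":0,"dy":0,"dz":-0.003,"roll":0,"jaw":0},{"dx":0,"dy":0,"dz":-0.003,"roll":0,"jaw":0},{"dx":0,"dy":0,"dz":-0.003,"roll":0,"jaw":0},{"dx":0,"dy":0,"dz":0,"roll":0,"jaw":0},{"dx":0,"dy":0,"dz":0,"roll":0,"jaw":0},{"dx":0,"dy":0,"dz":0,"roll":0,"jaw":0}])

```text
t: 11.55
eef_pos: [0.4538, 0.1562, 0.0847]
ee_rot: [-3.141, 0.0, -1.245]
force: [0.0, 0.7, -1.1]
width: 0.0125
gripper_force: 50.0
```

Emit:
servo_tool(moves=[{"dx":0,"dy":0,"dz":-0.001,"roll":0,"jaw":0},{"dx":0,"dy":0,"dz":0,"roll":0,"jaw":0},{"dx":0,"dy":0,"dz":0,"roll":0,"jaw":0.35},{"dx":0,"dy":0,"dz":0,"roll":0,"jaw":0.35},{"dx":0,"dy":0,"dz":0,"roll":0,"jaw":0.35},{"dx":0,"dy":0,"dz":0.01,"roll":0,"jaw":0.35},{"dx":0,"dy":0,"dz":0.02,"roll":0,"jaw":0.35},{"dx":0,"dy":0,"dz":0.05,"roll":0,"jaw":0.35},{"dx":0,"dy":0,"dz":0.06,"roll":0,"jaw":0.35},{"dx":0,"dy":0,"dz":0.06,"roll":0,"jaw":0.35}])

```text
t: 12.8
eef_pos: [0.4533, 0.1556, 0.2863]
ee_rot: [-3.141, 0.0, -1.245]
force: [1.3, 1.4, 0.4]
width: 0.0308
gripper_force: 0.0
```

```bash
python3 - <<'E'
from st import *
s=get_state();print(s['t'],s['eef_pos'],s['force'])
snap('wrist','w5')
p=cv2.imread('pics/w5.png');cv2.imwrite('pics/w5b.png',cv2.resize(p[:280,140:500],(720,560),interpolation=cv2.INTER_CUBIC))
W,C,ok=cloud('w5')
th=np.radians(108.7-90);c0=np.array([.455,.155]);M=np.array([[np.cos(th),-np.sin(th)],[np.sin(th),np.cos(th)]])
L=np.c_[(W[:,:2]-c0)@M,W[:,2]]
n=ok&(abs(L[:,0])<.03)&(L[:,2]>.075)&(L[:,2]<.15)
for a in (-.13,-.12,-.1,-.07,-.03,-.02,-.01,0,.01,.02,.03,.06):
    k=n&(L[:,1]>=a)&(L[:,1]<a+.01)
    if k.sum()>5:
        e=np.percentile(L[k,0],[2,98]); print(a,k.sum(),e.round(4),e.mean().round(4),'ztop',np.percentile(L[k,2],95).round(4))
br=n&(abs(L[:,0])<.01)&(abs(L[:,1])<.04)&(C[:,0]-C[:,2]>70);print('band y',np.percentile(L[br,1],[2,50,98]))
org=n&(C[:,0]>180)&(C[:,2]<70)&(L[:,2]>.126)&(abs(abs(L[:,1])-.056)<.01)
for s in (1,-1):
    k=org&(s*L[:,1]>0);print('jaw',k.sum(),np.percentile(L[k,0],[3,50,97]).round(4))
E
```

```text
12.8 [0.45329076 0.15562714 0.28630631] [1.32968491 1.38867366 0.35319443]
-0.13 317 [-0.0125  0.0135] 0.0005 ztop 0.1112
-0.12 327 [-0.0125  0.0138] 0.0006 ztop 0.1111
-0.1 304 [-0.0127  0.0142] 0.0007 ztop 0.1113
-0.07 179 [-0.0059  0.02  ] 0.007 ztop 0.1266
-0.03 120 [-0.0061  0.0068] 0.0004 ztop 0.1045
-0.02 118 [-0.0061  0.0069] 0.0004 ztop 0.104
-0.01 121 [-0.0061  0.0069] 0.0004 ztop 0.105
0 112 [-0.0061  0.007 ] 0.0005 ztop 0.1046
0.01 114 [-0.0062  0.0071] 0.0005 ztop 0.1043
0.02 110 [-0.0062  0.0072] 0.0005 ztop 0.1044
0.03 382 [-0.0211  0.018 ] -0.0015 ztop 0.132
0.06 98 [-0.0063  0.0195] 0.0066 ztop 0.1317
band y [-0.00889198  0.00022039  0.01017766]
jaw 73 [0.0131 0.0173 0.0205]
jaw 101 [0.0124 0.0162 0.02  ]
```

View pics/w5b.png

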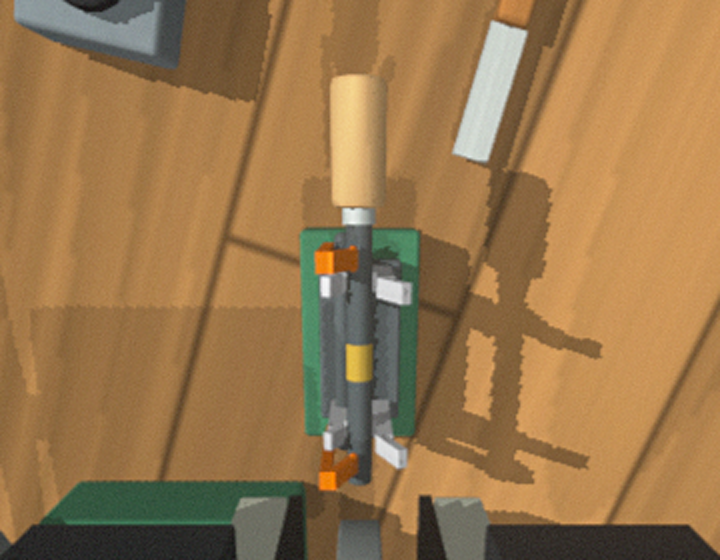

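Seated: axis z ≈ 0.097, x offset 0.5 mm, band centre y ≈ 0, both orange noses closed over the rod. Next I go to a hover over the blue button.

Emit:
servo_tool(moves=[{"dx":0.04,"dy":-0.029,"dz":0,"roll":-4,"jaw":0},{"dx":0.04,"dy":-0.029,"dz":0,"roll":-4,"jaw":0},{"dx":0.04,"dy":-0.029,"dz":0,"roll":-4,"jaw":0},{"dx":0.04,"dy":-0.029,"dz":-0.03,"roll":0,"jaw":0},{"dx":0.04,"dy":-0.029,"dz":-0.05,"roll":0,"jaw":0},{"dx":0.001,"dy":0,"dz":-0.03,"roll":0,"jaw":0},{"dx":0,"dy":0,"dz":0,"roll":0,"jaw":0},{"dx":0,"dy":0,"dz":0,"roll":0,"jaw":0},{"dx":0,"dy":0,"dz":0,"roll":0,"jaw":0},{"dx":0,"dy":0,"dz":0,"roll":0,"jaw":0}], newtons=10)

```text
t: 14.1
eef_pos: [0.6505, 0.0147, 0.1808]
ee_rot: [-3.139, 0.0, -1.454]
force: [0.9, 0.8, -0.3]
width: 0.0004
gripper_force: 0.0
```

```bash
python3 - <<'E'
from st import *
s=get_state();print(s['t'],s['eef_pos'],np.degrees(s['ee_rot']),s['width'])
snap('wrist','w6');cv2.imwrite('pics/w6b.png',cv2.resize(cv2.imread('pics/w6.png'),(800,500)))
W,C,ok=cloud('w6'); r,g,b=C.T
hi=ok&(W[:,2]>.055)&(W[:,2]<.075)
for n,m in [('blue',(b>r+60)&(b>g+40)),('red',(r>g+60)&(r>b+60)),('green',(g>r+50)&(g>b+30)),('yellow',(r>b+80)&(g>b+80))]:
    k=hi&m
    if k.sum()>20: print(n,k.sum(),((np.percentile(W[k],2,axis=0)+np.percentile(W[k],98,axis=0))/2).round(4),np.ptp(W[k],axis=0).round(3))
E
```

```text
14.1 [0.65054518 0.01472671 0.1808408 ] [-1.79854030e+02  2.23167816e-02 -8.33092843e+01] 0.0004324470976650474
blue 809 [0.6553 0.0098 0.0631] [0.097 0.113 0.019]
red 900 [ 0.6599 -0.0392  0.0627] [0.028 0.029 0.013]
green 1022 [ 0.6656 -0.0887  0.0663] [0.027 0.027 0.012]
yellow 627 [ 0.6705 -0.1317  0.0643] [0.027 0.015 0.011]
```

View pics/w6b.png

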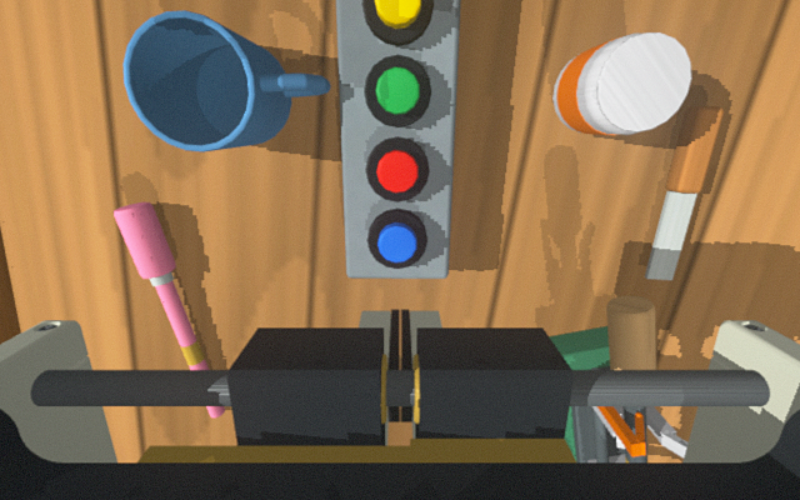

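The view shows the row as yellow (395,8), green (397,90), red (397,172) and blue (397,243), matching the top-camera positions. Now I press blue.

Emit:
servo_tool(moves=[{"dx":0.004,"dy":-0.0045,"dz":-0.03,"roll":0,"jaw":0},{"dx":0,"dy":0,"dz":-0.04,"roll":0,"jaw":0},{"dx":0,"dy":0,"dz":-0.025,"roll":0,"jaw":0},{"dx":0,"dy":0,"dz":-0.012,"roll":0,"jaw":0},{"dx":0,"dy":0,"dz":-0.006,"roll":0,"jaw":0},{"dx":0,"dy":0,"dz":-0.006,"roll":0,"jaw":0},{"dx":0,"dy":0,"dz":-0.004,"roll":0,"jaw":0},{"dx":0,"dy":0,"dz":-0.002,"roll":0,"jaw":0},{"dx":0,"dy":0,"dz":0,"roll":0,"jaw":0},{"dx":0,"dy":0,"dz":0,"roll":0,"jaw":0}])

```text
t: 15.4
eef_pos: [0.6548, 0.0098, 0.0606]
ee_rot: [-3.138, -0.001, -1.453]
force: [-17.8, 2.2, 40.0]
width: 0.0008
gripper_force: 19.9
```

Emit:
servo_tool(moves=[{"dx":0,"dy":0,"dz":0.02,"roll":0,"jaw":0},{"dx":0,"dy":0,"dz":0.04,"roll":0,"jaw":0},{"dx":0,"dy":0,"dz":0.05,"roll":0,"jaw":0},{"dx":0,"dy":0,"dz":0,"roll":0,"jaw":0},{"dx":0,"dy":0,"dz":0,"roll":0,"jaw":0},{"dx":0,"dy":0,"dz":0,"roll":0,"jaw":0},{"dx":0,"dy":0,"dz":0,"roll":0,"jaw":0},{"dx":0,"dy":0,"dz":0,"roll":0,"jaw":0},{"dx":0,"dy":0,"dz":0,"roll":0,"jaw":0},{"dx":0,"dy":0,"dz":0,"roll":0,"jaw":0}])

```text
t: 16.65
eef_pos: [0.6542, 0.0097, 0.164]
ee_rot: [3.141, -0.0, -1.455]
force: [0.4, 0.1, -1.0]
width: 0.0004
gripper_force: 0.0
```

```bash
python3 - <<'E'
from st import *
print(get_state()['eef_pos'],get_state()['force'])
for tag in ('w6',):
    W,C,ok=cloud(tag)
    for n,c in [('blue',(.6544,.0103)),('red',(.6603,-.0389)),('green',(.6654,-.089))]:
        r=np.hypot(W[:,0]-c[0],W[:,1]-c[1]); print(n)
        for a in np.arange(0,.03,.003):
            k=ok&(r>=a)&(r<a+.003)&(W[:,2]<.1)
            print(round(a,3),k.sum(),np.percentile(W[k,2],[10,50,90]).round(4),C[k].mean(0).round())
E
```

```text
[0.65416293 0.00969423 0.16397246] [ 0.43477582  0.10381419 -1.03717075]
blue
0.0 34 [0.066  0.0669 0.0674] [ 54. 124. 237.]
0.003 109 [0.0662 0.0668 0.0677] [ 55. 125. 237.]
0.006 177 [0.0661 0.0668 0.0676] [ 55. 125. 237.]
0.009 251 [0.0658 0.0667 0.0677] [ 56. 126. 239.]
0.012 295 [0.0566 0.0642 0.0667] [ 52.  85. 154.]
0.015 333 [0.0559 0.0568 0.0577] [54. 51. 59.]
0.018 430 [0.0558 0.0568 0.0577] [57. 52. 54.]
0.021 401 [0.0443 0.0458 0.0561] [ 95.  98. 100.]
0.024 478 [0.044  0.0449 0.0457] [124. 132. 134.]
0.027 555 [0.044  0.0449 0.0458] [131. 139. 142.]
red
0.0 42 [0.066  0.0668 0.0679] [242.  48.  40.]
0.003 127 [0.066  0.0668 0.0679] [242.  49.  40.]
0.006 205 [0.066  0.0668 0.0676] [242.  49.  40.]
0.009 300 [0.0659 0.0668 0.0678] [243.  51.  41.]
0.012 304 [0.0566 0.0648 0.0668] [167.  48.  43.]
0.015 435 [0.056  0.0569 0.0578] [55. 50. 50.]
0.018 501 [0.0558 0.0568 0.0577] [58. 53. 54.]
0.021 403 [0.0441 0.0453 0.0563] [101. 106. 107.]
0.024 617 [0.044  0.0449 0.0458] [124. 132. 134.]
0.027 738 [0.044  0.045  0.0473] [121. 128. 130.]
green
0.0 52 [0.0662 0.0669 0.0677] [ 56. 190.  91.]
0.003 147 [0.0659 0.0668 0.0678] [ 56. 189.  91.]
0.006 251 [0.066  0.0669 0.0676] [ 56. 185.  89.]
0.009 349 [0.0658 0.0668 0.0678] [ 56. 183.  88.]
0.012 369 [0.0567 0.0647 0.0668] [ 51. 123.  67.]
0.015 511 [0.056  0.0569 0.0579] [52. 53. 50.]
0.018 600 [0.0558 0.0568 0.0577] [53. 54. 51.]
0.021 454 [0.0441 0.0452 0.0563] [101. 109. 108.]
0.024 739 [0.0439 0.0449 0.0459] [125. 134. 135.]
0.027 863 [0.044  0.045  0.0471] [118. 126. 126.]
```

The button tops actually sit at 0.067 m and their bases at 0.057 m. Bottoming at 0.0606 with 40 N therefore means blue was fully pressed. Next is green.

Emit:
servo_tool(moves=[{"dx":0.006,"dy":-0.05,"dz":0,"roll":0,"jaw":0},{"dx":0.0055,"dy":-0.049,"dz":0,"roll":0,"jaw":0},{"dx":0,"dy":0,"dz":0,"roll":0,"jaw":0},{"dx":0,"dy":0,"dz":-0.04,"roll":0,"jaw":0},{"dx":0,"dy":0,"dz":-0.035,"roll":0,"jaw":0},{"dx":0,"dy":0,"dz":-0.015,"roll":0,"jaw":0},{"dx":0,"dy":0,"dz":-0.006,"roll":0,"jaw":0},{"dx":0,"dy":0,"dz":-0.005,"roll":0,"jaw":0},{"dx":0,"dy":0,"dz":-0.0045,"roll":0,"jaw":0},{"dx":0,"dy":0,"dz":0,"roll":0,"jaw":0}])

```text
t: 17.9
eef_pos: [0.6663, -0.0891, 0.0612]
ee_rot: [-3.139, -0.0, -1.454]
force: [-6.3, 2.5, 11.9]
width: 0.0005
gripper_force: 6.3
```

Emit:
servo_tool(moves=[{"dx":0,"dy":0,"dz":-0.0015,"roll":0,"jaw":0},{"dx":0,"dy":0,"dz":0,"roll":0,"jaw":0},{"dx":0,"dy":0,"dz":0,"roll":0,"jaw":0},{"dx":0,"dy":0,"dz":0.03,"roll":0,"jaw":0},{"dx":0,"dy":0,"dz":0.05,"roll":0,"jaw":0},{"dx":0,"dy":0,"dz":0.05,"roll":0,"jaw":0},{"dx":0,"dy":0,"dz":0.05,"roll":0,"jaw":0},{"dx":-0.03,"dy":0.03,"dz":0.03,"roll":0,"jaw":0},{"dx":-0.03,"dy":0.03,"dz":0,"roll":0,"jaw":0},{"dx":0,"dy":0,"dz":0,"roll":0,"jaw":0}])

```text
t: 19.15
eef_pos: [0.6047, -0.0277, 0.2694]
ee_rot: [-3.138, 0.001, -1.453]
force: [0.2, 0.3, 0.4]
width: 0.0004
gripper_force: 0.0
```

```bash
python3 - <<'E'
from h import *
s=get_state();print(s['t'],s['eef_pos'],s['force'],abs(s['qd']).max())
snap('top','t2')
for n,u,v in [('blue',314,189),('red',335,186),('green',356,184),('yellow',376,181)]: print(n,pd('t0',u,v).round(4),pd('t2',u,v).round(4))
a,b=cv2.imread('pics/t0.png'),cv2.imread('pics/t2.png')
cv2.imwrite('pics/t2b.png',cv2.resize(b[100:340,190:490],(750,600),interpolation=cv2.INTER_CUBIC))
E
```

```text
19.15 [ 0.60473518 -0.02768185  0.26941307] [0.19782342 0.32791835 0.4170935 ] 0.04571261935854143
blue [0.6538 0.0113 0.0671] [ 0.5768 -0.0043  0.7116]
red [ 0.6601 -0.0387  0.0707] [ 0.5788 -0.0198  0.7124]
green [ 0.6647 -0.0888  0.0683] [ 0.58   -0.0352  0.7134]
yellow [ 0.6717 -0.1368  0.0669] [ 0.5823 -0.0501  0.7119]
```

View pics/t2b.png

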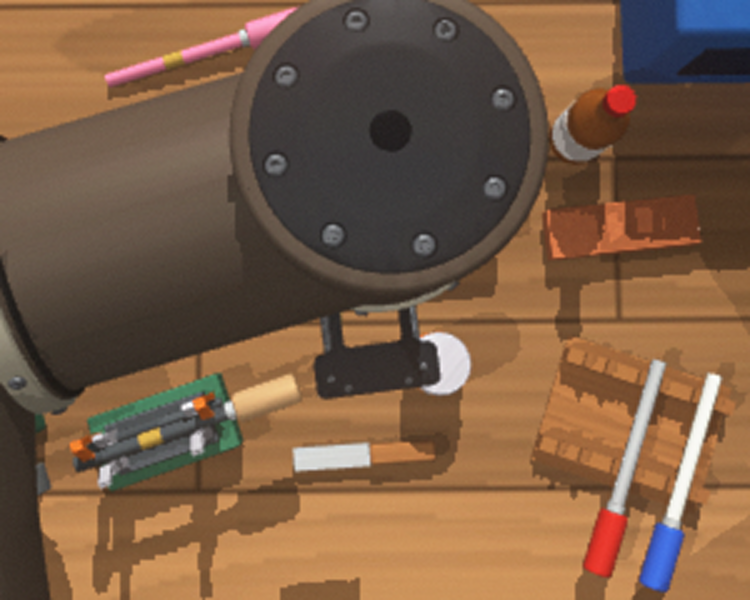

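The view shows the rod seated with the band at (150,438). The other rods, knife, tin, bottle and stone are where they were, and the arm is clear of everything. I'm handing in the job.

```bash
python3 -c "
from station import *
print(job_done())"
```

```text
the job is handed in; nothing more can be done
None
```

The job is handed in with no verdict shown yet: the dressing rod measured seated in both forks with the jaw shut over it, blue and then green were pressed to the stop and released, yellow and red were never pressed, and every bystander in the last view was where it began (the arm hid the mug).

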